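# Fit a label holder behind the stock shelf's lip and hold it home

## Robot

A 6-joint arm with a two-finger parallel gripper is mounted at the origin on the work surface. World frame = base frame: x ahead of the robot, y to its left, z up, the work surface at z = 0. Lengths are in mm, angles in rad, forces in N, time in s.
With the tool pointing down it reaches from about 350 to 875 mm from the base axis. Payload 4.2 kg.
Tool frame: the origin (TCP) lies at the very end of the fingers, on their centre line; the grasp point (between the pads) lies 19 mm behind it; z points along the fingers, y is the direction in which the jaws open and shut (so a half turn about z gives the same grasp; the last joint's range is limited). The gripper opens to 85 mm and grips with 20 to 120 N. Pads are 22 mm wide; open, the fingers measure 114 mm over their backs; the gripper's body (76 mm by 85 mm) begins 54 mm behind the grasp point. The pads swing forward as they close: fully open they stand 13 mm farther back than shut.
Start: joints at [-1.048, 0.385, 0.008, 0, -1.194, -0.259], TCP at [162.986, -603.353, 231.312] pointing down, gripper open.
Joint ranges: [-3.14, 3.14], [-1.21, 2.06], [-1.07, 1.41], [-3.16, 2.05], [-2.99, -0.16], [-3.1, 3.1]. Speed limits (rad/s): [2.79, 2.79, 3.14, 3.14, 3.14, 3.14].

## Interface

Orientations are given as a unit quaternion [x, y, z, w].
In Python, from bench import read_state, get_image, camera_params, job_done gives the robot as it stands.
- The arm moves only by the tool send_rows, never from a script. Its arguments are lists of equal length, an entry for each row: "translation": the shift along the tool's x, y, z in m, a list of three; "yaw": the turn about the tool's z in degrees; "fingers": the closure in counts, from 0 (fully open) to 255 (shut). A call has 1 to 12 rows; each row is the pose to reach, as a shift and turn from the pose measured when the call began, along the tool's axes at that moment; what a row does not reach only later rows make up. A row lasts 1/10 s, in which the tool goes at most 50 mm and 8.59 degrees, less where a joint would pass 70% of its speed; a pose out of reach is approached as far as the arm can. A call with a gripper value outside its range is refused whole. The fingers move at their own pace and stop on an object; the grip force is fixed at half the most. Time passes only in rows, so rows that repeat a pose let the fingers close. It gives the time, the measured TCP pose, the force and the opening at its end, in the units of the state.
- read_state(): the state, without advancing time (a new reading comes with each control period).
- get_image(name): name is "scene" or "top" or "wrist"; returns the picture (420x560x3 uint8, blue, green, red); there is no depth.
- camera_params(name): a dict with "mtx" (3x3 intrinsics, pixels), "rvec" (rotation vector, rad) and "tvec" (3), from world to camera coordinates, as OpenCV has them; the wrist camera has in their place "tool_from_camera" (4x4, takes a point from camera to tool coordinates, whose origin is the TCP and whose axes are the flange's). Camera axes: x right, y down, z forward; pixel columns grow to the right and rows downward; lengths in mm; the calibration is good to about 2 mm. A picture is of the moment at which its call begins: read the wrist's pose just before it. camera_params takes no time and is no camera call.
- job_done(): hands the job in, once; it reports no verdict.
The state is a dict: "clock": time; "joints": joint angles; "joint_vel": joint speeds; "joint_efforts": joint torques, N m; "position": TCP position; "ee_rot": TCP orientation; "contact_force": force on the tool from outside, world axes, zero at the start; "wrist_torque": the same for the moment, N m; "gripper_width": finger opening in mm.
Only numpy, scipy, OpenCV 4.12 (cv2) and the standard library are available. Lean on these libraries where they do the work, as an engineer would, in place of code of your own. Each camera call takes 0.05 s, during which the arm holds its last target.

## Task

Take the loose label holder from the steel tray and fit it in the one bay of the stock shelf that has none: stand it upright on the shelf floor just behind the front lip, slide its toe under the turned-over lip, centred on the bay's screw and square to the lip, and push it fully home against the spring leaf. Finish while still holding it pressed home, without letting go, so that the screw can be run in from the front. Leave everything else as it lies.

Things in the scene. Friction and masses are not known exactly. Their poses are not given: they have to be found in the camera images.
- holder_center (a point): loose label holder, grey L-shaped stand, 40-85 g, upright in the tray: plate 8 mm thick (x), 52 mm wide (y), top 76 mm above its underside; foot 6 mm thick, 52 mm wide. Pinch the plate across 8 or 52 mm. This point: middle of the plate, 38 mm above the underside. x is normal to the plate; the foot's toe, on the card side, ends 24 mm to -x, its heel 18 mm to +x; z up.
- holder_toe (a point): middle of the toe's front lower edge on the loose holder; axes as holder_center
- shelf: white steel stock shelf, 190 mm deep (x), 320 wide (y), deck top 30 mm above the bench; origin on the bench under its middle, front to -x. Three bays at y = -100, 0, 100 mm. Front lip 15 mm above the deck, inner face at x = -92 mm, top turned over inwards: it covers the first 14 mm of deck, 12 mm free height under it. Cartons from 100 mm behind the lip, up to 56 mm above the deck.
- bay: the empty bay (any of the three): origin on the deck at the lip's inner face, in line with the bay's screw (13 mm knurled head on the lip's front); x points into the shelf away from the lip, y along the lip, z up. Home: toe at x = 3 mm (holder centre at x = 27 mm, y = 0), holder's x axis along this x axis.
- leaf (a joint): spring leaf under the lip of the empty bay, 44 mm wide: 0 = free, its face 9 mm behind the lip's inner face; 0.006 m = pressed flat on its stop (toe 3 mm from the lip). It resists with about 2 N at first touch, rising evenly to 8 N at the stop, then solid. It pushes the holder back out when let go.
- fitted_a: holder already fitted (fixed) in another bay, same shape; origin like bay
- fitted_b: the other fitted holder (fixed)
- tray: steel instrument tray (fixed), 220 x 300 mm, rim 12 mm high, floor 3 mm thick; origin under its middle
- carton_a: loose carton, 80 x 45 x 28 mm, lying in the tray; origin under its middle; to be left alone
- carton_b: second loose carton in the tray, same size; to be left alone
- carton_c: third loose carton, lying on top of the stock in the shelf; to be left alone
- ratchet: small steel torque ratchet, 83 mm long, lying in the tray; to be left alone
- bottle: white closed bottle, 60 mm across, 150 mm tall, beyond tray and shelf; to be left alone
- cup: small steel cup, 60 mm across, 45 mm tall; to be left alone
- mirror: steel mouth mirror, about 155 mm long, lying on the bench; to be left alone
- holder: the same loose holder, origin on its underside below the plate's middle; axes as holder_center
Things that resemble listed ones, but are neither listed nor needed, are in the scene too. What is shaped like the holder but blue, red or yellow is not meant.

How it is judged (in metres and radians):
On the way, in this order (a step that is already met when the one before it is completed fails the run):
1. the holder is held by the fingers, lifted out of the tray (contact force between the fingers and holder above 1 N and height (world z) of holder_center above 0.075 m), for 0.2 s.
2. its toe is under the lip of the empty bay (x of holder_toe in the frame of bay between -0.002 and 0.011 m and y of holder_toe in the frame of bay between -0.008 and 0.008 m and z of holder_toe in the frame of bay below 0.005 m), for 0.1 s.
At the end, for the whole second after the job is handed in: Still held pressed home: toe under the lip within 8 mm of the screw line and 5 mm of the deck, leaf pressed in over 4.5 of its 6 mm, fingers on the holder with over 2 N, upright within 0.1 rad, square to the lip within 0.12 rad, at rest; nothing else moved over 25 mm (all of step 2 and value of joint leaf above 0.0045 m and contact force between the fingers and holder above 2 N and angle between holder's own z axis and vertical below 0.1 rad and angle between the x axis of holder and the x axis of bay, either way round below 0.12 rad and linear speed of holder below 0.01 m/s); the arm keeps its last pose, push and grip.
It fails at once if another loose thing is moved by more than 25 mm (distance of any of carton_a, carton_b, carton_c, ratchet, bottle, cup, mirror from where it was at the start of the episode above 0.025 m).
It also fails if it takes over 43 s, if anything falls off the work surface, if the arm or the gripper's body presses on something with over 40 N, if the wrist force passes 120 N, or if a joint passes its speed limit or range.

## Working session

There is one attempt and no reset: what is moved stays moved. The work goes in short steps, Python scripts to look and compute and a tool call to move; the robot and the scene stay as the last step left them, time stands still between calls to the robot, and variables do not carry over. Pictures are saved under pics/ and viewed, and the job is handed in when it is done.

Besides the shell and the picture viewer there is one more tool, called after "Request:" by a JSON object that holds its "name" and its "arguments". send_rows: Moves the arm, as the interface text tells. Its arguments: {"type":"object","properties":{"translation":{"type":"array","items":{"type":"array","items":{"type":"number"}}},"yaw":{"type":"array","items":{"type":"number"}},"fingers":{"type":"array","items":{"type":"number"}}},"required":["translation","yaw","fingers"]}

```bash
ls; mkdir -p pics
python3 - <<'E'
from bench import *
import cv2
s=read_state();print(s)
for n in("scene","top","wrist"):
    cv2.imwrite(f"pics/{n}0.png",get_image(n)); print(n,camera_params(n))
E
```

```text
pics
{'clock': 0.0, 'joints': array([-1.04840439e+00,  3.85553587e-01,  6.63253572e-03, -4.92117290e-04,
       -1.19398511e+00, -2.58614378e-01]), 'joint_vel': array([-0.00025574,  0.00048327, -0.00099279, -0.00038581, -0.00156627,
        0.00080391]), 'joint_efforts': array([ 1.23381811e-03, -3.92289197e+01,  1.88403726e+01,  4.18602660e+00,
       -4.60363590e-03, -1.86178134e-06]), 'position': array([ 162.83239788, -602.81831253,  230.22701369]), 'ee_rot': array([-1.31416685e-01,  9.91326631e-01,  1.06255707e-03, -1.90075459e-04]), 'contact_force': array([ 0.09299676, -0.26866592,  0.09916225]), 'wrist_torque': array([-0.01306455, -0.04085983, -0.03843653]), 'gripper_width': 85.20800833333486}
scene {'mtx': array([[395.48520369,   0.        , 279.83263314],
       [  0.        , 395.48520369, 200.44694775],
       [  0.        ,   0.        ,   1.        ]]), 'rvec': array([ 1.29822024,  2.03589671, -1.08282446]), 'tvec': array([ 248.69732589, -213.55495809, 1234.87965247])}
top {'mtx': array([[408.55939838,   0.        , 280.89532312],
       [  0.        , 408.55939838, 215.76791103],
       [  0.        ,   0.        ,   1.        ]]), 'rvec': array([ 2.01272034, -2.20049796,  0.2425099 ]), 'tvec': array([ 14.19445514, 525.9911437 , 961.9755107 ])}
wrist {'mtx': array([[306.54471452,   0.        , 278.17657451],
       [  0.        , 306.54471452, 209.69054091],
       [  0.        ,   0.        ,   1.        ]]), 'tool_from_camera': array([[-4.97586352e-04, -9.47890665e-01, -3.18595418e-01,
         8.19300861e+01],
       [ 9.99999529e-01, -7.37060208e-04,  6.31102525e-04,
         3.06020915e-01],
       [-8.33040197e-04, -3.18594954e-01,  9.47890585e-01,
        -1.42221203e+02],
       [ 0.00000000e+00,  0.00000000e+00,  0.00000000e+00,
         1.00000000e+00]])}
```

View pics/scene0.png

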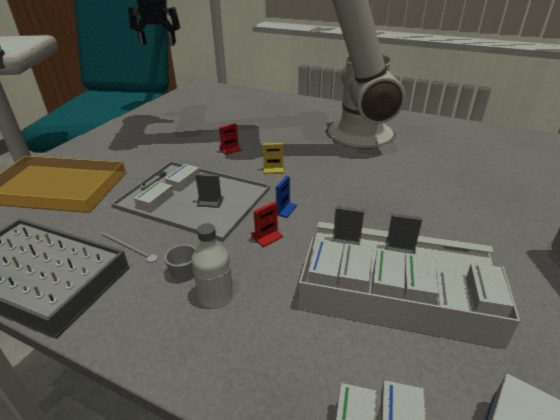

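View pics/top0.png

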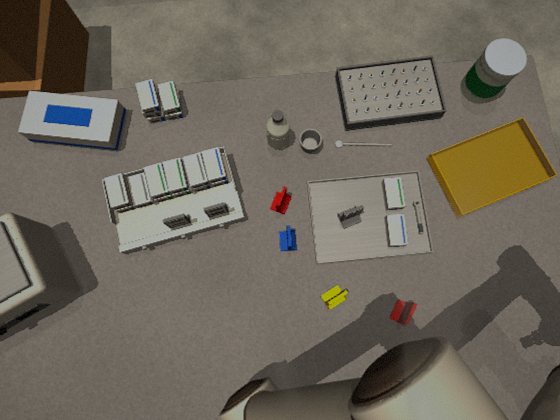

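View pics/wrist0.png

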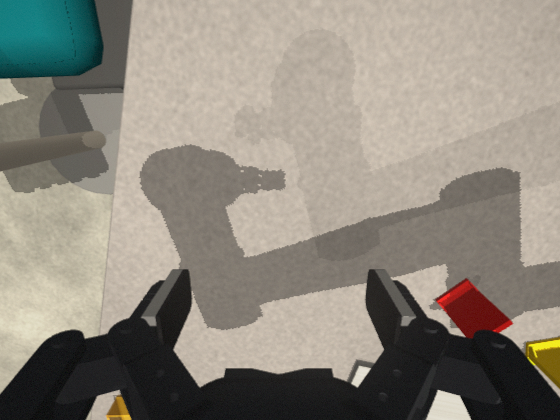

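Run:
```python
import cv2,numpy as np
t=cv2.imread("pics/top0.png");s=cv2.imread("pics/scene0.png")
a=cv2.resize(t[160:270,295:445],(780,572),interpolation=cv2.INTER_CUBIC)
b=cv2.resize(t[140:260,95:255],(780,585),interpolation=cv2.INTER_CUBIC)
c=cv2.resize(s[200:340,290:520],(780,475),interpolation=cv2.INTER_CUBIC)
d=cv2.resize(s[155:235,110:280],(780,367),interpolation=cv2.INTER_CUBIC)
for n,i in zip("abcd",(a,b,c,d)):cv2.imwrite(f"pics/c_{n}.png",i)
```

```text
(no output)
```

View pics/c_a.png

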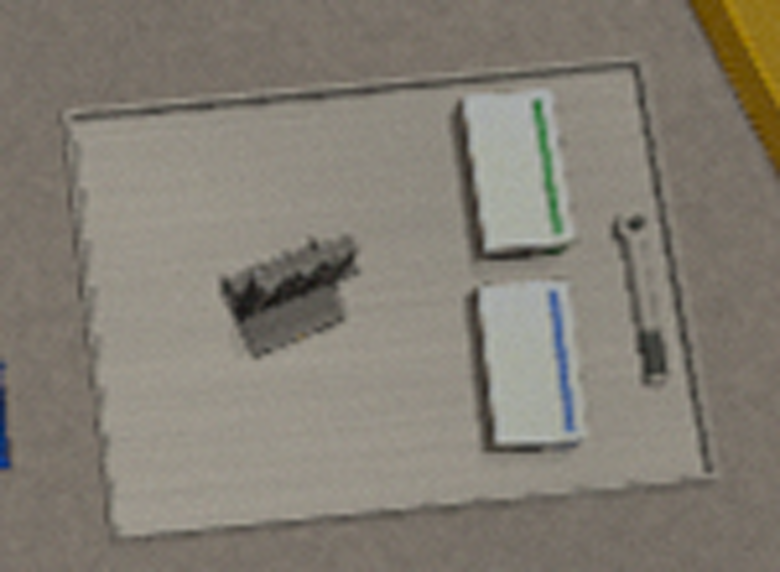

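View pics/c_b.png

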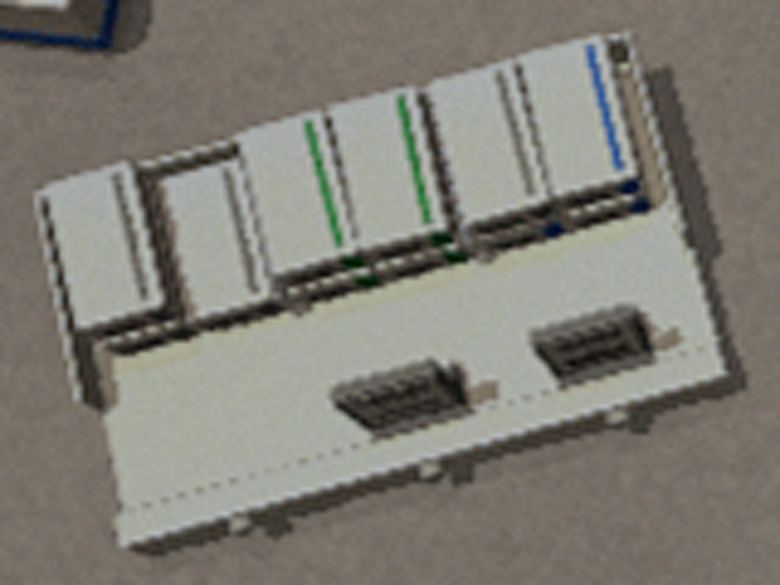

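View pics/c_c.png

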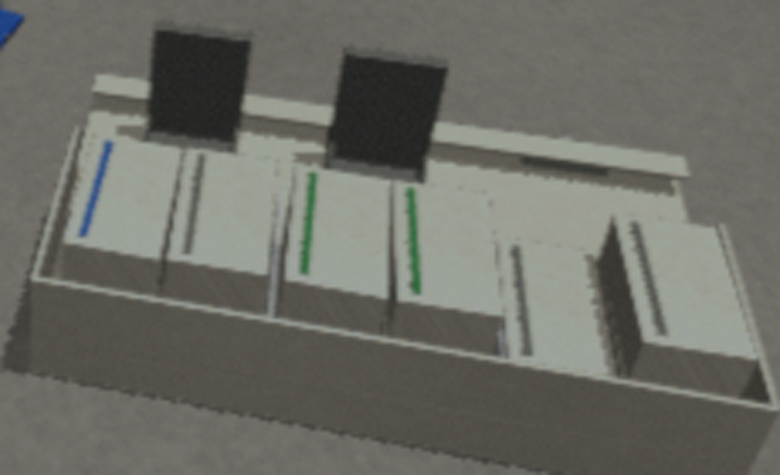

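View pics/c_d.png

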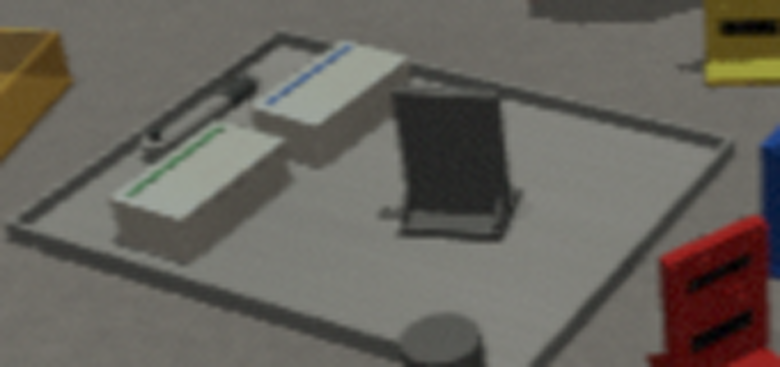

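```bash
cat > h.py <<'E'
import numpy as np,cv2
from bench import *
def cast(n,pts,z):
    p=camera_params(n);R=cv2.Rodrigues(p["rvec"])[0];t=p["tvec"]
    d=cv2.undistortPoints(np.float64(pts).reshape(-1,1,2),p["mtx"],None).reshape(-1,2)
    d=np.c_[d,np.ones(len(d))]@R; C=-R.T@t
    return C+d*((z-C[2])/d[:,2])[:,None]
def proj(n,P):
    p=camera_params(n);return cv2.projectPoints(np.float64(P).reshape(-1,1,3),p["rvec"],p["tvec"],p["mtx"],None)[0].reshape(-1,2)
def wpose(s=None):
    from scipy.spatial.transform import Rotation as Ro
    s=s or read_state();T=np.eye(4);T[:3,:3]=Ro.from_quat(s["ee_rot"]).as_matrix();T[:3,3]=s["position"]
    return T@camera_params("wrist")["tool_from_camera"]
def wcast(T,pts,z):
    p=camera_params("wrist")
    d=cv2.undistortPoints(np.float64(pts).reshape(-1,1,2),p["mtx"],None).reshape(-1,2)
    d=np.c_[d,np.ones(len(d))]@T[:3,:3].T; C=T[:3,3]
    return C+d*((z-C[2])/d[:,2])[:,None]
def wproj(T,P):
    p=camera_params("wrist");W=np.linalg.inv(T)
    return cv2.projectPoints(np.float64(P).reshape(-1,1,3),cv2.Rodrigues(W[:3,:3])[0],W[:3,3],p["mtx"],None)[0].reshape(-1,2)
E
python3 - <<'E'
from h import *
np.set_printoptions(precision=1,suppress=True)
for n in("top","scene"):
    p=camera_params(n);R=cv2.Rodrigues(p["rvec"])[0];print(n,-R.T@p["tvec"])
A=lambda q:(295+q[0]/5.2-.4,160+q[1]/5.2-.4)
B=lambda q:(95+q[0]/4.875-.4,140+q[1]/4.875-.4)
C=lambda q:(290+q[0]/3.391-.35,200+q[1]/3.391-.35)
D=lambda q:(110+q[0]/4.588-.4,155+q[1]/4.588-.4)
print("tray corners top z12",cast("top",[A(q) for q in((65,112),(637,63),(712,477),(113,537))],12))
print("foot toe corners top z9",cast("top",[A(q) for q in((258,356),(345,320))],9))
print("plate top  z79",cast("top",[A(q) for q in((222,275),(355,238))],79))
print("scene plate top z79",cast("scene",[D(q) for q in((393,93),(500,97))],79), "foot front z3", cast("scene",[D(q) for q in((402,235),(503,239))],3))
print("screws z38?",cast("top",[B(q) for q in((240,523),(430,468),(617,415))],38))
print("lip top inner edge z45",cast("top",[B(q) for q in((130,510),(705,350))],45))
print("shelf front corners z45",cast("top",[B(q) for q in((122,548),(728,377))],45))
print("scene lip inner-edge ends z45",cast("scene",[C(q) for q in((95,92),(688,175))],45))
print("scene lip outer-edge ends z45",cast("scene",[C(q) for q in((96,75),(688,158))],45))
E
```

```text
top [ 302.7  -14.  1053.8]
scene [1133.8  267.7  524.5]
tray corners top z12 [[ 623.4 -111.4   12. ]
 [ 623.4 -407.4   12. ]
 [ 408.1 -409.6   12. ]
 [ 405.  -112.5   12. ]]
foot toe corners top z9 [[ 488.8 -194.8    9. ]
 [ 503.2 -240.6    9. ]]
plate top  z79 [[ 516.4 -170.6   79. ]
 [ 528.7 -235.3   79. ]]
scene plate top z79 [[ 534.6 -228.3   79. ]
 [ 516.6 -179.    79. ]] foot front z3 [[ 546.  -226.9    3. ]
 [ 528.1 -178.8    3. ]]
screws z38? [[480.7 316.2  38. ]
 [500.7 217.8  38. ]
 [520.  119.9  38. ]]
lip top inner edge z45 [[491.2 369.9  45. ]
 [548.9  71.4  45. ]]
shelf front corners z45 [[472.  374.   45. ]
 [533.5  60.5  45. ]]
scene lip inner-edge ends z45 [[555.1  69.6  45. ]
 [491.9 379.2  45. ]]
scene lip outer-edge ends z45 [[539.8  64.4  45. ]
 [477.1 378.9  45. ]]
```

```bash
cat >> h.py <<'E'
def delta(target,psi):
    from scipy.spatial.transform import Rotation as Ro
    s=read_state();R=Ro.from_quat(s["ee_rot"]).as_matrix()
    d=R.T@(np.array(target)-s["position"]);y=np.degrees(np.arctan2(R[1,1],R[0,1]))
    dy=(psi-y+180)%360-180
    print("clock",s["clock"],"pos",s["position"].round(1),"ydir",y.round(2),"tilt",(R[:,2]).round(4),"=> trans m",(d/1000).round(4),"toolyaw deg",round(-dy,2),"F",s["contact_force"].round(1),"w",round(s["gripper_width"],1))
E
python3 -c "
from h import *
delta((525,-205,190),200)"
```

```text
clock 0.15 pos [ 162.9 -603.   230.5] ydir 105.11 tilt [-5.0e-04  1.5e-03 -1.0e+00] => trans m [-0.4533  0.2898  0.0409] toolyaw deg -94.89 F [-0.4  0.4  0.7] w 85.3
```

Request:
{"name": "send_rows", "arguments": {"translation": [[-0.038,0.024,0.003],[-0.076,0.048,0.007],[-0.113,0.072,0.01],[-0.151,0.096,0.014],[-0.189,0.121,0.017],[-0.227,0.145,0.02],[-0.264,0.169,0.024],[-0.302,0.193,0.027],[-0.34,0.217,0.03],[-0.378,0.241,0.034],[-0.415,0.266,0.037],[-0.453,0.29,0.041]], "yaw": [-7.9,-15.8,-23.7,-31.6,-39.5,-47.4,-55.3,-63.2,-71.1,-79,-86.9,-94.9], "fingers": [0,0,0,0,0,0,0,0,0,0,0,0]}}

```text
clock: 1.35
position: [525.4, -203.2, 189.8]
ee_rot: [0.821, -0.571, -0.001, -0.0]
contact_force: [0.4, -1.7, -0.1]
gripper_width: 85.6
```

Run:
```python
from h import *
T=wpose();np.save("T1.npy",T);cv2.imwrite("pics/w1.png",get_image("wrist"))
delta((525,-205,190),200);print(read_state()["joints"])
```

```text
clock 1.4 pos [ 529.6 -199.7  188.9] ydir -159.14 tilt [ 0.0015  0.0019 -1.    ] => trans m [ 0.0033  0.0062 -0.0012] toolyaw deg 0.86 F [ 4.2  1.4 -0.7] w 85.6
[-0.07544918  0.31908736 -0.20232277 -0.00230736 -1.04802169  0.44061935]
```

View pics/w1.png

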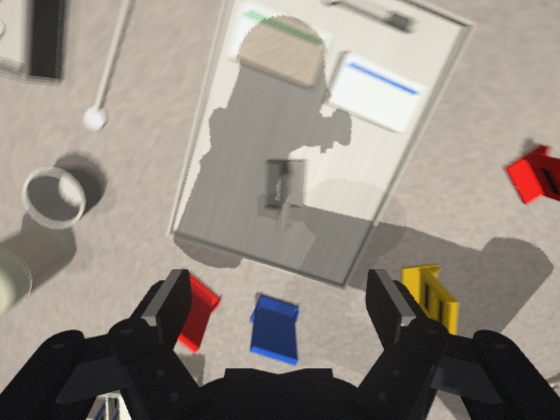

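Run:
```python
from h import *
s=read_state();print(s["joint_vel"].round(3))
T=wpose();np.save("T1.npy",T);im=get_image("wrist");cv2.imwrite("pics/w1b.png",im)
cv2.imwrite("pics/w1c.png",cv2.resize(im[130:260,200:360],(800,650))[:600])
print(wcast(T,[(283,185)],40),wproj(T,[[525,-205,40],s["position"]]))
delta((525,-205,190),200)
```

```text
[-0.065 -0.018 -0.033  0.006 -0.018 -0.128]
[[ 528.75328354 -209.40497879   40.        ]] [[284.95011908 190.40307116]
 [278.71721484 270.81110598]]
clock 1.45 pos [ 527.4 -201.4  188.8] ydir -159.57 tilt [-8.0e-04  1.9e-03 -1.0e+00] => trans m [ 0.0025  0.0035 -0.0012] toolyaw deg 0.43 F [ 0.8 -0.2 -0. ] w 85.4
```

View pics/w1c.png

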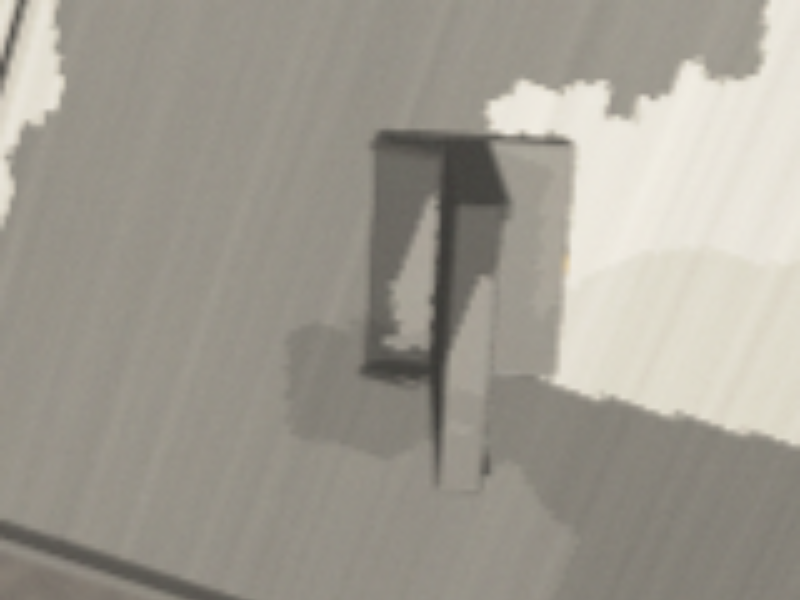

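Run:
```python
from h import *
np.set_printoptions(precision=1,suppress=True)
T=np.load("T1.npy")
A=lambda q:(200+q[0]/5-.4,130+q[1]/5-.4)
f=wcast(T,[A(q) for q in((375,135),(572,138),(555,378),(363,372))],9)
p=wcast(T,[A(q) for q in((447,200),(508,205),(482,490),(437,490))],79)
print(f,"\n",p)
a=np.radians(20);ex=np.array([np.cos(a),np.sin(a)]);ey=np.array([-ex[1],ex[0]])
print(f[:,:2]@np.c_[ex,ey]);print(p[:,:2]@np.c_[ex,ey])
for q in (f,p):
  d=q[[2,3],:2].mean(0)-q[[0,1],:2].mean(0);print("ydir",np.degrees(np.arctan2(d[1],d[0]))-90,np.hypot(*d),q.mean(0))
b=wcast(T,[A(q) for q in((490,138),(447,138),(490,300))],9)[:,:2]@np.c_[ex,ey];print(b)
```

```text
[[ 544.8 -227.7    9. ]
 [ 506.  -241.8    9. ]
 [ 488.8 -191.7    9. ]
 [ 528.9 -177.9    9. ]] 
 [[ 532.9 -232.4   79. ]
 [ 523.1 -235.3   79. ]
 [ 508.1 -186.3   79. ]
 [ 515.5 -183.5   79. ]]
[[ 434.1 -400.3]
 [ 392.8 -400.2]
 [ 393.8 -347.3]
 [ 436.1 -348.1]]
[[ 421.3 -400.7]
 [ 411.1 -400. ]
 [ 413.7 -348.8]
 [ 421.7 -348.7]]
ydir 18.316783402654664 52.55255149287783 [ 517.1 -209.8    9. ]
ydir 18.29947652408157 51.580475457446774 [ 519.9 -209.4   79. ]
[[ 409.9 -400. ]
 [ 419.  -399.9]
 [ 408.7 -364.9]]
```

```bash
python3 -c "
from h import *
delta((520,-209,27),198.3)"
```

```text
clock 1.45 pos [ 527.4 -201.4  188.8] ydir -159.57 tilt [-8.0e-04  1.9e-03 -1.0e+00] => trans m [0.0048 0.0096 0.1618] toolyaw deg 2.13 F [ 0.8 -0.2 -0. ] w 85.4
```

Request:
{"name": "send_rows", "arguments": {"translation": [[0.005,0.01,0.03],[0.005,0.01,0.06],[0.005,0.01,0.08],[0.005,0.01,0.08],[0.005,0.01,0.08],[0.005,0.01,0.08]], "yaw": [2.1,2.1,2.1,2.1,2.1,2.1], "fingers": [0,0,0,0,0,0]}}

```text
clock: 2.05
position: [520.6, -209.9, 110.3]
ee_rot: [0.811, -0.585, 0.0, -0.001]
contact_force: [0.1, -0.6, -0.3]
gripper_width: 85.4
```

Run:
```python
from h import *
T=wpose();np.save("T2.npy",T);im=get_image("wrist");cv2.imwrite("pics/w2.png",im)
delta((520,-209,27),198.3)
```

```text
clock 2.1 pos [ 520.6 -209.8  110.4] ydir -161.67 tilt [ 0.0021  0.0013 -1.    ] => trans m [-0.0009  0.0005  0.0834] toolyaw deg 0.03 F [ 0.5  0.9 -0.3] w 85.9
```

View pics/w2.png

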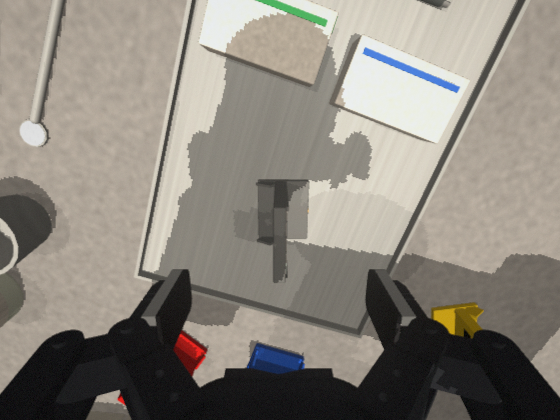

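Run:
```python
from h import *
np.set_printoptions(precision=1,suppress=True)
im=cv2.imread("pics/w2.png");cv2.imwrite("pics/w2c.png",cv2.resize(im[165:295,200:360],(739,600),interpolation=cv2.INTER_CUBIC))
T=np.load("T2.npy")
print(wproj(T,[[520,-209,79],[520,-209,41],[520.6,-209.8,110.4]]))
```

```text
[[279.2 246.6]
 [279.1 224.3]
 [278.7 271. ]]
```

View pics/w2c.png

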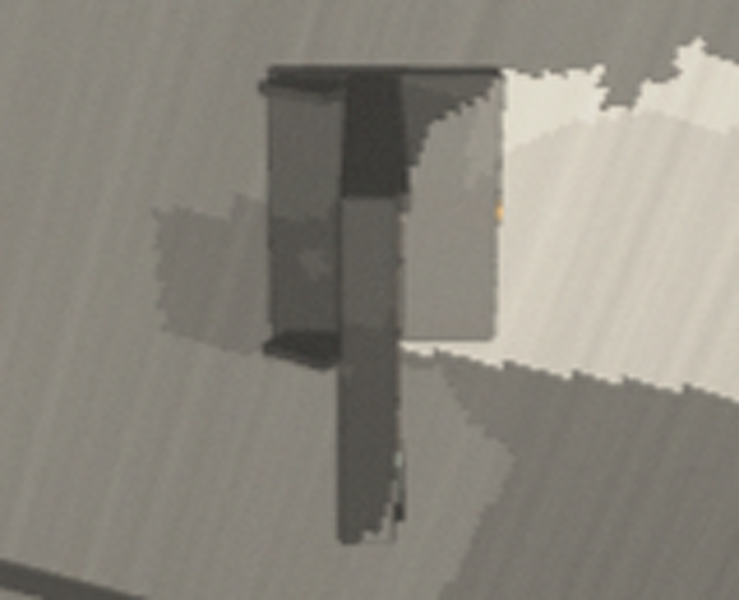

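Request:
{"name": "send_rows", "arguments": {"translation": [[0.0,0.001,0.03],[0.0,0.001,0.06],[0.0,0.001,0.083],[0.0,0.001,0.083],[0.0,0.001,0.083],[0.0,0.001,0.083],[0.0,0.001,0.083],[0.0,0.001,0.083],[0.0,0.001,0.083],[0.0,0.001,0.083],[0.0,0.001,0.083],[0.0,0.001,0.083]], "yaw": [0,0,0,0,0,0,0,0,0,0,0,0], "fingers": [0,0,0,0,0,255,255,255,255,255,255,255]}}

```text
clock: 3.3
position: [520.0, -210.0, 27.7]
ee_rot: [0.811, -0.585, 0.001, -0.001]
contact_force: [-0.3, 0.2, 1.9]
gripper_width: 7.1
```

Run:
```python
from h import *
T=wpose();np.save("T3.npy",T);im=get_image("wrist");cv2.imwrite("pics/w3.png",im)
delta((520,-209,27),198.3)
```

```text
clock 3.35 pos [ 520.  -210.    27.7] ydir -161.66 tilt [ 0.0024  0.0011 -1.    ] => trans m [-0.001  -0.0003  0.0007] toolyaw deg 0.04 F [-0.   0.9  3.2] w 7.6
```

View pics/w3.png

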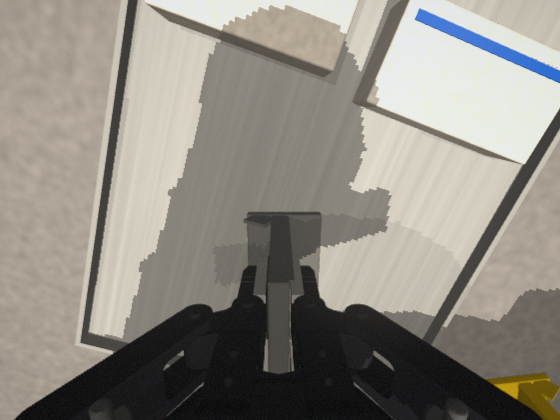

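Request:
{"name": "send_rows", "arguments": {"translation": [[0,0,-0.02],[0,0,-0.05],[0,0,-0.09],[0,0,-0.13],[0,0,-0.17],[0,0,-0.17],[0,0,-0.17]], "yaw": [0,0,0,0,0,0,0], "fingers": [255,255,255,255,255,255,255]}}

```text
clock: 4.05
position: [519.5, -210.0, 198.1]
ee_rot: [0.811, -0.586, 0.001, -0.002]
contact_force: [-0.7, 0.0, -1.5]
gripper_width: 7.5
```

Run:
```python
from h import *
delta((480,375,190),191.2)
T=wpose();np.save("T4.npy",T);im=get_image("wrist");cv2.imwrite("pics/w4.png",im)
```

```text
clock 4.05 pos [ 519.5 -210.   198.1] ydir -161.68 tilt [ 0.0039  0.0018 -1.    ] => trans m [-0.5678 -0.1463  0.009 ] toolyaw deg 7.12 F [-0.7  0.  -1.5] w 7.5
```

View pics/w4.png

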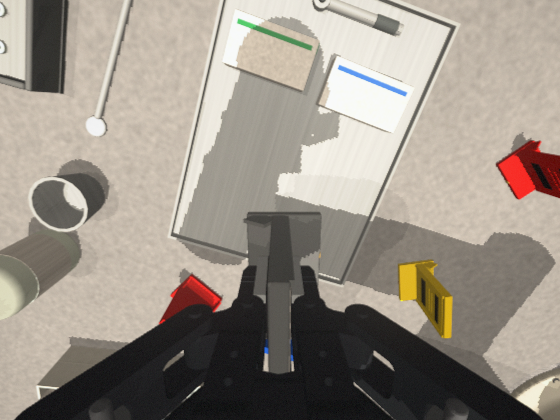

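Request:
{"name": "send_rows", "arguments": {"translation": [[-0.025,-0.006,0.0],[-0.07,-0.018,0.0],[-0.115,-0.03,0.0],[-0.16,-0.041,0.0],[-0.205,-0.053,0.0],[-0.25,-0.064,0.0],[-0.295,-0.076,0.0],[-0.34,-0.088,0.0],[-0.385,-0.099,0.0],[-0.43,-0.111,0.0],[-0.475,-0.122,0.0],[-0.51,-0.131,0.0]], "yaw": [0.5,1,1.5,2,2.5,3,3.5,4,4.5,5.5,6.5,7.1], "fingers": [255,255,255,255,255,255,255,255,255,255,255,255]}}

```text
clock: 5.3
position: [481.5, 317.3, 195.3]
ee_rot: [0.773, -0.634, -0.001, 0.001]
contact_force: [0.2, -0.3, -1.1]
gripper_width: 7.3
```

Run:
```python
from h import *
delta((480,375,180),191.2)
```

```text
clock 5.3 pos [481.5 317.3 195.3] ydir -168.75 tilt [-2.4e-03 -8.0e-04 -1.0e+00] => trans m [-0.0569 -0.0098  0.0153] toolyaw deg 0.05 F [ 0.2 -0.3 -1.1] w 7.3
```

Request:
{"name": "send_rows", "arguments": {"translation": [[-0.03,-0.005,0.008],[-0.057,-0.01,0.015],[-0.057,-0.01,0.015],[-0.057,-0.01,0.015],[-0.057,-0.01,0.015]], "yaw": [0,0,0,0,0], "fingers": [255,255,255,255,255]}}

```text
clock: 5.8
position: [479.8, 374.0, 179.2]
ee_rot: [0.773, -0.635, -0.001, 0.002]
contact_force: [0.0, -0.1, 0.3]
gripper_width: 7.4
```

Run:
```python
from h import *
delta((480,375,180),191.2)
T=wpose();np.save("T5.npy",T);im=get_image("wrist");cv2.imwrite("pics/w5.png",im)
```

```text
clock 5.8 pos [479.8 374.  179.2] ydir -168.79 tilt [-0.004  -0.0027 -1.    ] => trans m [-0.0009 -0.0004 -0.0008] toolyaw deg 0.01 F [ 0.  -0.1  0.3] w 7.4
```

View pics/w5.png

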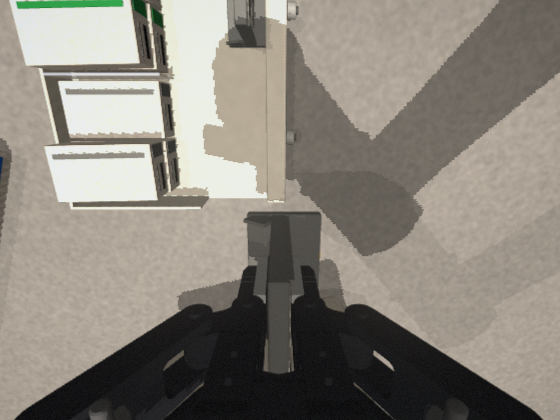

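Run:
```python
import cv2
im=cv2.imread("pics/w5.png")
cv2.imwrite("pics/w5c.png",cv2.resize(im[0:150,200:340],None,fx=4,fy=4,interpolation=cv2.INTER_CUBIC))
cv2.imwrite("pics/w5d.png",cv2.resize(im[110:300,200:350],None,fx=3,fy=3,interpolation=cv2.INTER_CUBIC))
```

```text
(no output)
```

View pics/w5c.png

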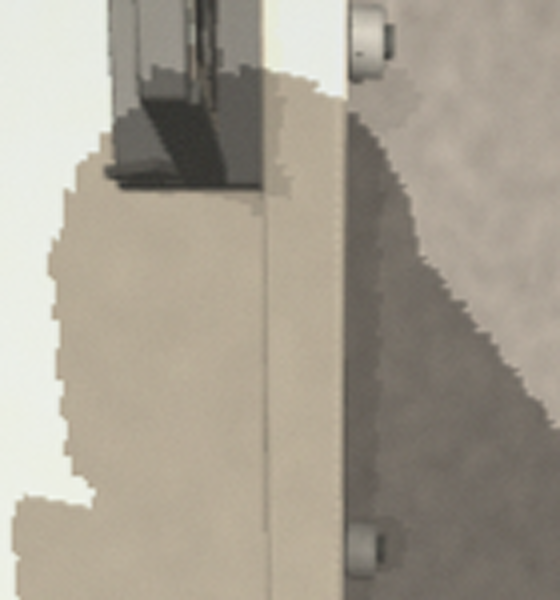

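View pics/w5d.png

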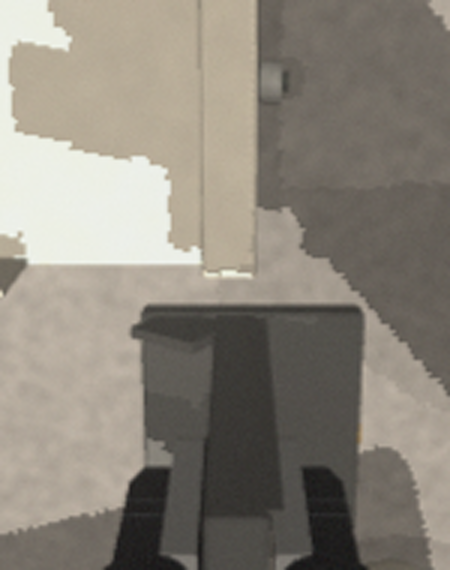

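Run:
```python
from h import *
np.set_printoptions(precision=1,suppress=True)
T=np.load("T5.npy")
C=lambda q:(200+q[0]/4-.4,q[1]/4-.4)
for z in(35,37.5,40):
    print(z,"screws",wcast(T,[C((362,550)),C((368,42))],z))
o=wcast(T,[C((347,100)),C((345,590))],45);i=wcast(T,[C((263,195)),C((268,595))],45)
e=wcast(T,[(266.5,200),(284.5,200)],45)
f=wcast(T,[C((120,187)),C((262,187))],36)
print("outer",o,"inner",i,"end",e,"fitted end",f)
d=o[1]-o[0];print("yaw",np.degrees(np.arctan2(d[1],d[0]))-90);d=i[1]-i[0];print("yaw in",np.degrees(np.arctan2(d[1],d[0]))-90)
a=np.radians(11.2);M=np.array([[np.cos(a),-np.sin(a)],[np.sin(a),np.cos(a)]])
for n,q in(("outer",o),("inner",i),("end",e),("fit",f),("scr",wcast(T,[C((362,550)),C((368,42))],37.5))):print(n,q[:,:2]@M)
# held holder in tool frame
p=camera_params("wrist");X=p["tool_from_camera"]
d=cv2.undistortPoints(np.float64([[247.5,212],[321,212],[247.3,223]]).reshape(-1,1,2),p["mtx"],None).reshape(-1,2)
d=np.c_[d,np.ones(3)]@X[:3,:3].T;c=X[:3,3];print("held",c+d*((18.7-c[2])/d[:,2])[:,None])
```

```text
35 screws [[479.3 317.5  35. ]
 [498.8 219.   35. ]]
37.5 screws [[479.4 317.3  37.5]
 [498.8 219.7  37.5]]
40 screws [[479.6 317.1  40. ]
 [498.8 220.3  40. ]]
outer [[500.7 232.2  45. ]
 [481.8 326.   45. ]] inner [[514.  252.   45. ]
 [498.4 330.4  45. ]] end [[489.8 377.6  45. ]
 [473.1 374.4  45. ]] fitted end [[544.  254.9  36. ]
 [515.  249.2  36. ]]
yaw 11.406567233320317
yaw in 11.221454657519928
outer [[536.3 130.5]
 [535.9 226.2]]
inner [[553.1 147.3]
 [553.1 227.3]]
end [[553.8 275.3]
 [536.8 275.4]]
fit [[583.2 144.4]
 [553.6 144.4]]
scr [[531.9 218.2]
 [531.9 118.6]]
held [[ 26.2 -17.2  18.7]
 [ 26.2  23.6  18.7]
 [ 19.6 -17.5  18.7]]
```

Run:
```python
from h import *
delta((537.4,329,180),191.2)
delta((537.4,329,110),191.2)
```

```text
clock 5.85 pos [480.1 374.  179.7] ydir -168.81 tilt [-0.0033 -0.0019 -1.    ] => trans m [ 0.0552 -0.0475 -0.0004] toolyaw deg -0.01 F [-0.9 -0.2 -0.5] w 7.3
clock 5.85 pos [480.1 374.  179.7] ydir -168.81 tilt [-0.0033 -0.0019 -1.    ] => trans m [ 0.0552 -0.0478  0.0696] toolyaw deg -0.01 F [-0.9 -0.2 -0.5] w 7.3
```

Request:
{"name": "send_rows", "arguments": {"translation": [[0.02,-0.018,0.0],[0.04,-0.036,0.0],[0.055,-0.0475,0.0],[0.055,-0.0475,0.0],[0.055,-0.0475,0.03],[0.055,-0.0475,0.06],[0.055,-0.0475,0.07],[0.055,-0.0475,0.07],[0.055,-0.0475,0.07],[0.055,-0.0475,0.07]], "yaw": [0,0,0,0,0,0,0,0,0,0], "fingers": [255,255,255,255,255,255,255,255,255,255]}}

```text
clock: 6.85
position: [538.0, 330.0, 111.6]
ee_rot: [0.773, -0.635, -0.0, 0.0]
contact_force: [1.2, -0.0, 0.2]
gripper_width: 7.0
```

Run:
```python
from h import *
delta((537.4,329,55.5),191.2)
T=wpose();np.save("T6.npy",T);im=get_image("wrist");cv2.imwrite("pics/w6.png",im)
```

```text
clock 6.85 pos [538.  330.  111.6] ydir -168.78 tilt [-5.e-04  3.e-04 -1.e+00] => trans m [0.0009 0.0007 0.0561] toolyaw deg 0.02 F [ 1.2 -0.   0.2] w 7.0
```

View pics/w6.png

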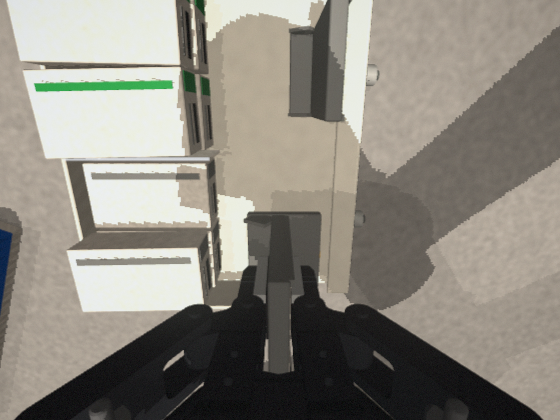

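Run:
```python
from h import *
np.set_printoptions(precision=1,suppress=True)
im=cv2.imread("pics/w6.png")
cv2.imwrite("pics/w6c.png",cv2.resize(im[0:300,240:400],None,fx=2,fy=2,interpolation=cv2.INTER_CUBIC))
```

```text
(no output)
```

View pics/w6c.png

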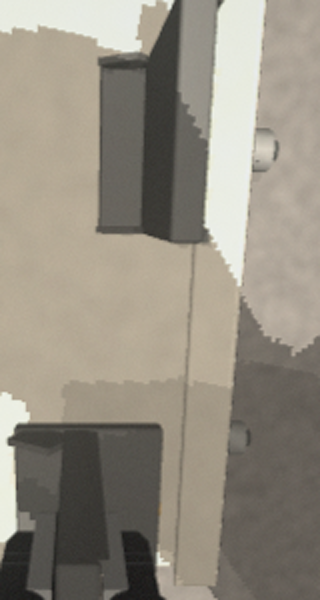

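Run:
```python
from h import *
np.set_printoptions(precision=1,suppress=True)
T=np.load("T6.npy")
C=lambda q:(240+q[0]/2-.25,q[1]/2-.25)
a=np.radians(11.2);M=np.array([[np.cos(a),-np.sin(a)],[np.sin(a),np.cos(a)]])
for n,q,z in(("outer",((263,30),(239,290),(218,580)),45),("inner",((193,245),(185,380),(176,580)),45),("scr",((237,438),(263,149)),37.5),("fitheelend",((98,232),(145,232)),36)):
    w=wcast(T,[C(k) for k in q],z);d=w[-1]-w[0];print(n,w[:,:2]@M,np.degrees(np.arctan2(d[1],d[0]))-90)
```

```text
outer [[536.8  86.1]
 [537.5 161.9]
 [536.2 274.6]] 11.378061636478108
inner [[553.8 147.4]
 [553.9 193.1]
 [552.8 274.6]] 11.655839758568149
scr [[531.6 217.7]
 [531.6 117.8]] -168.8384052861761
fitheelend [[584.7 143.5]
 [568.8 143.5]] -258.8095785395597
```

Request:
{"name": "send_rows", "arguments": {"translation": [[0.001,0.0,0.02],[0.001,0.0,0.04],[0.001,0.0,0.05],[0.001,0.0,0.054],[0.001,0.0,0.056],[0.001,0.0,0.056],[0.001,0.0,0.056],[0.001,0.0,0.056]], "yaw": [0,0,0,0,0,0,0,0], "fingers": [255,255,255,255,255,255,255,255]}}

```text
clock: 7.7
position: [538.3, 329.2, 56.2]
ee_rot: [0.773, -0.635, -0.0, -0.001]
contact_force: [-0.4, -0.1, -0.1]
gripper_width: 7.5
```

Run:
```python
from h import *
delta((513,324,55.5),191.3)
T=wpose();np.save("T7.npy",T);im=get_image("wrist");cv2.imwrite("pics/w7.png",im)
cv2.imwrite("pics/s7.png",cv2.resize(get_image("scene")[190:330,290:520],(780,475)))
delta((513,324,55.5),191.3)
```

```text
clock 7.7 pos [538.3 329.2  56.2] ydir -168.78 tilt [ 3.0e-04  1.2e-03 -1.0e+00] => trans m [0.0002 0.0259 0.0007] toolyaw deg -0.08 F [-0.4 -0.1 -0.1] w 7.5
clock 7.8 pos [538.2 329.1  55.9] ydir -168.78 tilt [-1.e-04  9.e-04 -1.e+00] => trans m [0.0001 0.0257 0.0004] toolyaw deg -0.08 F [ 0.9 -0.  -0.6] w 7.1
```

View pics/s7.png

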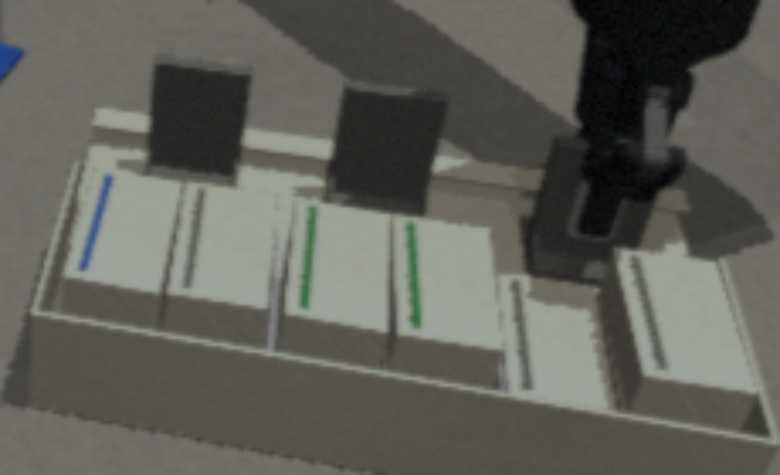

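View pics/w7.png

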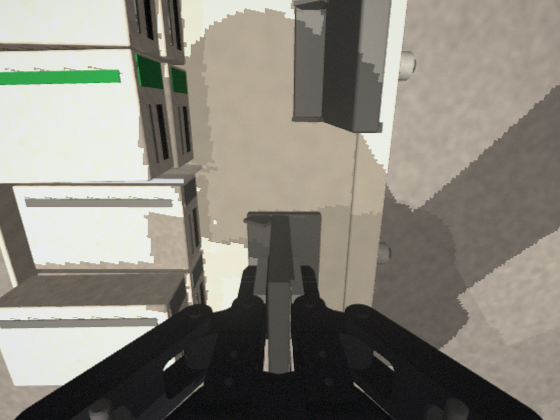

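Request:
{"name": "send_rows", "arguments": {"translation": [[0,0.005,0.0005],[0,0.01,0.0005],[0,0.014,0.0005],[0,0.017,0.0005],[0,0.019,0.0005],[0,0.021,0.0005],[0,0.022,0.0005],[0,0.023,0.0005],[0,0.023,0.0005],[0,0.023,0.0005]], "yaw": [0,0,0,0,0,0,0,0,0,0], "fingers": [255,255,255,255,255,255,255,255,255,255]}}

```text
clock: 8.8
position: [516.4, 325.0, 55.7]
ee_rot: [0.773, -0.635, -0.0, -0.001]
contact_force: [4.7, -0.1, -2.4]
gripper_width: 7.6
```

Run:
```python
from h import *
delta((513,324,55.5),191.3);print(read_state()["wrist_torque"])
```

```text
clock 8.8 pos [516.4 325.   55.7] ydir -168.77 tilt [ 0.0013  0.0017 -1.    ] => trans m [0.0003 0.0035 0.0002] toolyaw deg -0.07 F [ 4.7 -0.1 -2.4] w 7.6
[-0.03865412 -1.5428406   0.0363838 ]
```

Request:
{"name": "send_rows", "arguments": {"translation": [[0,0.001,0],[0,0.002,0],[0,0.003,0],[0,0.004,0],[0,0.005,0],[0,0.005,0],[0,0.005,0],[0,0.005,0]], "yaw": [0,0,0,0,0,0,0,0], "fingers": [255,255,255,255,255,255,255,255]}}

```text
clock: 9.6
position: [513.1, 324.4, 55.9]
ee_rot: [0.773, -0.634, 0.001, -0.003]
contact_force: [8.9, -1.2, -4.1]
gripper_width: 7.4
```

Run:
```python
from h import *
delta((513,324,55.5),191.3);print(read_state()["wrist_torque"])
```

```text
clock 9.6 pos [513.1 324.4  55.9] ydir -168.75 tilt [ 0.0043  0.0031 -1.    ] => trans m [0.0004 0.0002 0.0004] toolyaw deg -0.05 F [ 8.9 -1.2 -4.1] w 7.4
[-0.37106706 -2.69547029  0.03976788]
```

Request:
{"name": "send_rows", "arguments": {"translation": [[0,0.001,0],[0,0.002,0],[0,0.003,0],[0,0.003,0],[0,0.003,0],[0,0.003,0]], "yaw": [0,0,0,0,0,0], "fingers": [255,255,255,255,255,255]}}

```text
clock: 10.2
position: [512.7, 324.4, 56.1]
ee_rot: [0.773, -0.634, 0.002, -0.005]
contact_force: [10.5, -1.5, -7.2]
gripper_width: 7.4
```

Run:
```python
from h import *
delta((513,324,55.5),191.3);print(read_state()["wrist_torque"])
T=wpose();np.save("T8.npy",T);im=get_image("wrist");cv2.imwrite("pics/w8.png",im)
cv2.imwrite("pics/s8.png",cv2.resize(get_image("scene")[190:330,290:520],(780,475)))
cv2.imwrite("pics/t8.png",get_image("top"))
delta((513,324,55.5),191.3)
```

```text
clock 10.2 pos [512.7 324.4  56.1] ydir -168.72 tilt [ 0.0087  0.0051 -0.9999] => trans m [ 0.0004 -0.0003  0.0006] toolyaw deg -0.02 F [10.5 -1.5 -7.2] w 7.4
[-0.51636972 -3.40479422 -0.00519312]
clock 10.35 pos [512.7 324.3  56.1] ydir -168.72 tilt [ 0.0087  0.0051 -0.9999] => trans m [ 0.0004 -0.0003  0.0006] toolyaw deg -0.02 F [10.8 -0.4 -6.2] w 7.4
```

View pics/w8.png

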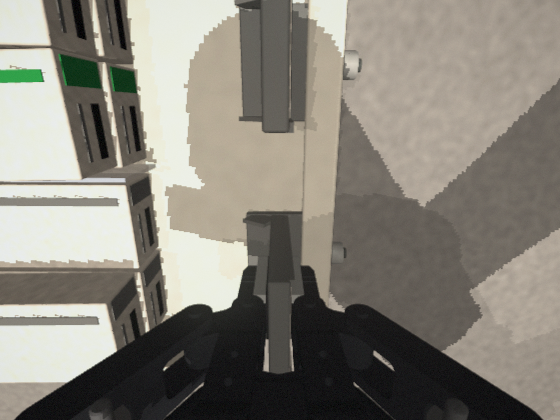

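View pics/s8.png

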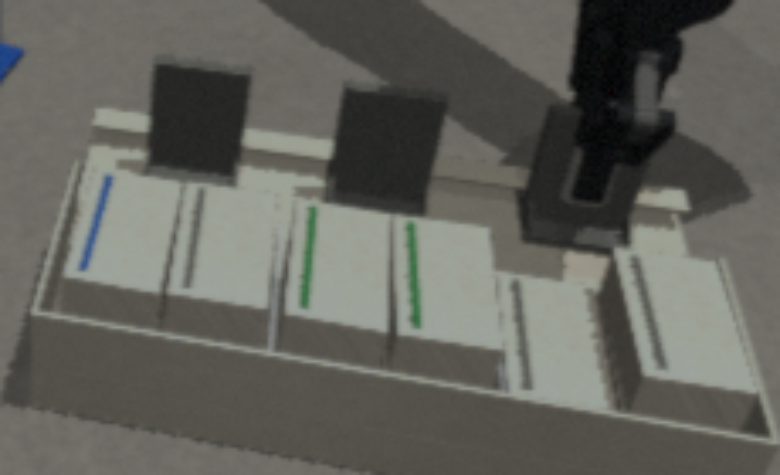

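Run:
```python
from h import *
np.set_printoptions(precision=1,suppress=True)
T=np.load("T8.npy");im=cv2.imread("pics/w8.png")
cv2.imwrite("pics/w8c.png",cv2.resize(im[100:300,220:370],None,fx=3,fy=3,interpolation=cv2.INTER_CUBIC))
a=np.radians(11.2);M=np.array([[np.cos(a),-np.sin(a)],[np.sin(a),np.cos(a)]])
for n,q,z in(("fit heel",((239,121),),36),("held heel",((247.5,213),),36),("lip inner",((304,128),(301.5,213)),45),("scr",((340,253),(350,66)),37.5)):
    print(n,wcast(T,q,z)[:,:2]@M)
t=cv2.imread("pics/t8.png");t0=cv2.imread("pics/top0.png")
d=cv2.absdiff(t,t0).max(2);cv2.imwrite("pics/d8.png",np.hstack([t,cv2.merge([d]*3)])[:, :1120:1] if 0 else cv2.resize(np.hstack([t,cv2.merge([d]*3)]),(800,300)))
```

```text
fit heel [[586.3 143.9]]
held heel [[583.5 193.6]]
lip inner [[553.8 146.7]
 [553.9 190.3]]
scr [[530.4 217.5]
 [532.2 118.6]]
```

View pics/w8c.png

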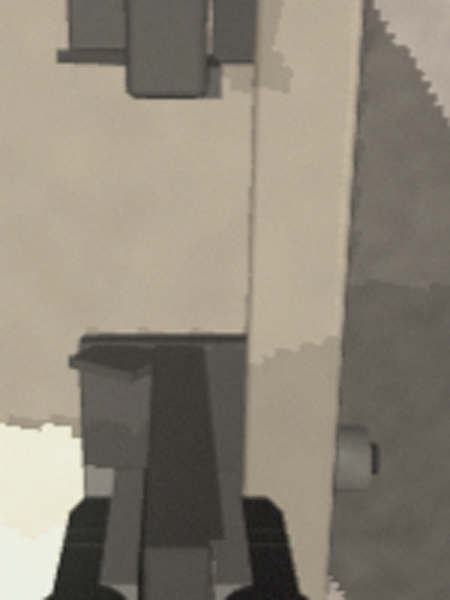

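View pics/d8.png

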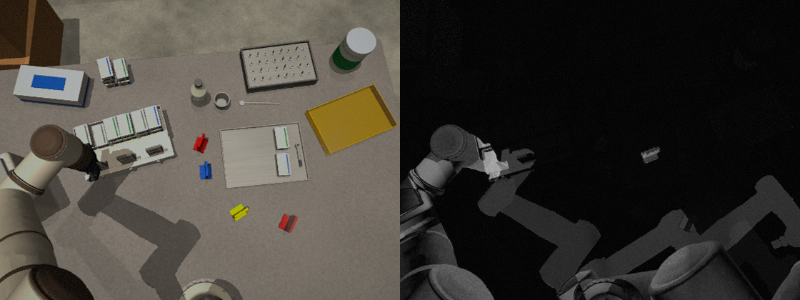

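Run:
```python
from h import *
delta((513,324,55.5),191.3);print(read_state()["joint_vel"].round(3));print(job_done())
```

```text
clock 10.35 pos [512.7 324.3  56.1] ydir -168.72 tilt [ 0.0087  0.0051 -0.9999] => trans m [ 0.0004 -0.0003  0.0006] toolyaw deg -0.02 F [10.8 -0.4 -6.2] w 7.4
[ 0.001  0.002 -0.    -0.    -0.001  0.   ]
the job is handed in; nothing more can be done
None
```

I took the grey holder from the tray, pinched across its 8 mm plate, and fitted it in the empty bay (the y = +100 mm one). I handed the job in at 10.35 s, still holding it pressed home. No verdict was reported.

**Last checks**
- **Pressed home:** the gripper stopped within about 0.5 mm of the computed home position. A further 3 mm of commanded push moved it only 0.4 mm, at about 10.5 N. That fits the leaf being on its stop.
- **Grip and rest:** the fingers read 7.4 mm on the 8 mm plate, the joints were still, and the last wrist picture showed no slip.
- **Position:** it is within about 2 mm of the screw line and square to the lip within about 0.01 rad. The tool tilts about 0.01 rad, and the underside works out at about 1.4 mm above the deck.
- **Other things:** comparing the top picture before and after showed only the holder, the arm and the shadows changed.

**Disagreements**
- **Downward force:** the force reading showed about 6 N downward that I did not explain. I left it alone because the height was well inside the limit.
- **Camera spread:** the first scene and top camera measurements differed by about 5 mm in x, so I worked from the wrist camera instead. Its screw and neighbouring-holder readings agreed to about 1 mm. The shelf-end reading was 3 mm off and I did not use it.
- **Heel depth:** the held holder's heel measured about 3 mm nearer the lip than the fitted one's. I put this down to having picked different corners on the two feet.

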